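# Unhook the anodised plate and hang it in the drip box

### The arm

A 7-joint arm with a two-finger parallel gripper is mounted at the origin on the work surface. World frame = base frame: x ahead of the robot, y to its left, z up, the work surface at z = 0. Lengths are in mm, angles in rad, forces in N, time in s.
With the tool pointing down it reaches from about 400 to 875 mm from the base axis. Payload 4.4 kg.
Tool frame: the origin (TCP) lies between the finger pads; the fingertips stand 17 mm ahead of it and the grasp point (between the pads) lies 2 mm behind it; z points along the fingers, y is the line along which they close (so a half turn about z gives the same grasp; the last joint's range is limited). The gripper opens to 85 mm and grips with 20 to 120 N. Pads are 22 mm wide; open, the fingers measure 114 mm over their backs; the gripper's body (76 mm by 85 mm) begins 54 mm behind the grasp point. The pads swing forward as they close: fully open they stand 13 mm farther back than shut.
Start: joints at [1.126, 0.628, 0.038, 1.517, -0.027, 0.996, -0.02], TCP at [240.401, -603.925, 248.313] pointing down, gripper open.
Joint ranges: [-3.06, 3.06], [-0.37, 2.12], [-1.25, 1.32], [0.18, 2.47], [-1.1, 4.24], [0.23, 1.98], [-2.94, 2.94]. Speed limits (rad/s): [2.57, 2.57, 3.14, 3.14, 3.14, 3.14, 3.14].

### API

Orientations are given as [roll, pitch, yaw] about the fixed x, y, z axes, in that order (R = Rz(yaw) Ry(pitch) Rx(roll)).
In Python, from cell import sensors, get_image, ctrl gives the robot as it stands.
- The arm moves only by the tool send_rows, never from a script. Its argument "series" is a list of rows, each a list of 3 entries, a list of its own where there are three numbers: the finger opening in mm, from 0 to 85.4, then the shift along the world's x, y, z in units of 60 mm (1.0 is 60 mm), then the turn, a rotation vector about the world's x, y, z in units of 5 degrees (1.0 is 5 degrees). A call has 1 to 8 rows; each row shifts and turns the commanded pose from where the row before left it; what a row does not reach is not made up. A row lasts 1/8 s, in which the tool goes at most 62.5 mm and 10.7 degrees, less where a joint would pass 70% of its speed; a pose out of reach is approached as far as the arm can. A call is refused whole if a number of a shift passes 1 or a number of a turn 1, either way. A call with a gripper value outside its range is refused whole. The fingers move at their own pace and stop on an object; the grip force is fixed at half the most. Time passes only in rows, so rows that do not move let the fingers close. It gives the time, the measured TCP pose, the force, the opening and the grip force at its end, in the units of the state.
- sensors.read_state(): the state, without advancing time (a new reading comes with each control period).
- get_image(name): name is "scene" or "top"; returns a dict with "img" (400x640x3 uint8, red, green, blue), "depth" (400x640 float32, mm along the optical axis (not along the pixel's ray), 0 where there is no reading), "vfov" (degrees; the focal length in pixels is half the picture's height over the tangent of half this angle, whatever the lens; pixels are square), "cx", "cy" (the principal point, pixels), "world_to_cam" (4x4, takes a point from world to camera coordinates). Camera axes: x right, y down, z forward; pixel columns grow to the right and rows downward; lengths in mm; the calibration is good to about 2 mm. A picture is of the moment at which its call begins.
- ctrl.finish_job(): hands the job in; it is judged then, once.
The state is a dict: "clock": time; "qpos": joint angles; "qd": joint speeds; "tau": joint torques, N m; "eef_pos": TCP position; "tool_rot": TCP orientation; "force": force on the tool from outside, world axes, zero at the start; "torque": the same for the moment, N m; "width": finger opening in mm; "gripper_force": force on a finger pad.
Only numpy, scipy, OpenCV 4.12 (cv2) and the standard library are available. Lean on these libraries where they do the work, as an engineer would, in place of code of your own. Each camera call takes 0.05 s, during which the arm holds its last target. There are 200 camera calls.

### The job

The anodising run is finished. First slide the red selector on the power box all the way to its end stop at the green mark (current off). Only then lift the hanger with its blue plate up and off the copper hook and lower it into the clear drip box so that its cross bar rests in both red saddles, plate hanging inside. Do not drop it, and leave the jug, the yellow carton and the steel cuff undisturbed.

Things in the scene. Friction and masses are not known exactly. Their poses are not given: they have to be found in the camera images.
- selector (a joint): Position of the red selector grip along its track, m: 0 = end by the yellow mark (current on), 0.100 = end stop by the green mark (off). It grows along the power box's own +y and slides with about 2 N of friction, staying where it is left.
- selector_top (a point): Centre of the top face of the red selector grip, an upright block 28 (x) x 20 (y) x 40 mm high, standing on a 40 mm wide, 150 mm long, 14 mm high aluminium track on the power box. Axes as those of the power box.
- psu: Dark steel power box, fixed, 130 (x) x 230 (y) x 50 mm high. Origin: centre of its underside; z up. The track runs along its y, the green mark at the +y end, the yellow mark at the -y end.
- stand: Hanging stand, fixed. Origin on the work surface below the hanging place; z up. Base plate 170 x 140 x 12 mm; post of 18 mm diameter, 189 mm high, at x = +80 mm. A round copper arm of 8 mm diameter, axis 180 mm up, runs from the post along -x to x = -40 mm and ends in an upturned tip whose top is at x = -46 mm, 202 mm up.
- stand_hang (a point): Point fixed to the stand, 115 mm above its origin: where the centre of the hanger's cross bar is when it hangs in mid-arm. Axes as those of the stand. To come off, the hanger must be raised at least 22 mm (55 mm at most, else its bar meets the arm) and then drawn along the stand's -x past the tip.
- hanger: Loose hanger, about 0.22 kg, flat in its y-z plane, z up when hung. Origin: centre of its square steel cross bar (8 x 8 mm, 190 mm long, along y). Above the bar is a grey window 14 mm thick, 44 mm wide inside, with a roof peaking inside at z = 70 mm; the hook's arm passes through it along x, under the peak. Below the bar is the blue plate, 70 mm wide (y), 4 mm thick, down to z = -76 mm.
- hanger_grip (a point): Middle of the orange grip tab that stands on the window's roof: 28 (y) x 14 (x) mm, from 73 to 120 mm above the cross bar's centre; this point is 103 mm above it on the hanger's z. Axes as those of the hanger.
- dripbox: Clear open drip box with red foot and saddles, fixed, 150 (x) x 130 (y) x 100 mm high, walls 5 mm. Origin: centre of its underside; z up. In the middle of each of the two walls at y = +-62.5 mm is a red saddle: a notch 22 mm wide in x, its floor 100 mm up, its horns 114 mm up and then flaring out to 123 mm.
- dripbox_seat (a point): Where the centre of the hanger's cross bar belongs: midway between the two saddles, 104 mm above the drip box's origin; the bar lies along its y (either way round). Axes as those of the drip box.
- jug: Bystander: loose white jug, rim radius 50, height 130 mm, with a handle at its +y. Origin: centre of its underside. Leave alone.
- carton: Bystander: loose yellow carton lying flat, 70 (x) x 100 (y) x 45 mm high. Origin: centre of its underside. Leave alone.
- cuff: Bystander: loose steel cuff lying flat, a ring of 72 mm outer diameter, 30 mm high. Origin: centre of its underside. Leave alone.
Not all that is in view belongs to the job. What is shaped like the dripbox but pink is not meant. Of the things that look like the hanger, the smaller one is meant.

How it is judged (in metres and radians):
On the way, in this order (a step that is already met when the one before it is completed fails the run):
1. the selector is at its end stop by the green mark (within 4 mm) while the hanger still hangs on the hook (value of joint selector above 0.096 m and distance between hanger and stand_hang below 0.03 m), for 0.2 s.
2. the hanger is off the hook (its bar more than 80 mm from where it hung) (distance between hanger and stand_hang above 0.08 m), for 0.1 s.
At the end, for the whole second after the job is handed in: The hanger's cross bar rests in both saddles of the drip box (centre within 10 mm of the seat across the notches, 30 mm along the bar, 5 mm in height; bar in line within 0.2 rad; hanger upright within 0.2 rad), still and borne by the box; the selector is within 4 mm of its green end stop (x of hanger in the frame of dripbox_seat between -0.01 and 0.01 m and y of hanger in the frame of dripbox_seat between -0.03 and 0.03 m and z of hanger in the frame of dripbox_seat between -0.005 and 0.005 m and angle between the y axis of hanger and the y axis of dripbox, either way round below 0.2 rad and angle between hanger's own z axis and vertical below 0.2 rad and value of joint selector above 0.096 m and linear speed of hanger below 0.03 m/s and contact force between hanger and dripbox above 0.5 N); the robot touches nothing.
It fails at once if the hanger is taken from the hook (bar over 30 mm from where it hung) before the selector is off (not (value of joint selector above 0.096 m) and not (distance between hanger and stand_hang below 0.03 m)).
It fails at once if the hanger is dropped (faster than 0.6 m/s with no finger on it) (linear speed of hanger above 0.6 m/s and contact force between the fingers and hanger below 0.2 N).
It fails at once if the jug is disturbed (moved over 30 mm or tipped over 0.3 rad) (distance of jug from where it was at the start of the episode above 0.03 m or angle between jug's own z axis and vertical above 0.3 rad).
It fails at once if the carton is disturbed (moved over 30 mm or tipped over 0.3 rad) (distance of carton from where it was at the start of the episode above 0.03 m or angle between carton's own z axis and vertical above 0.3 rad).
It fails at once if the cuff is disturbed (moved over 30 mm or tipped over 0.3 rad) (distance of cuff from where it was at the start of the episode above 0.03 m or angle between cuff's own z axis and vertical above 0.3 rad).
It also fails if it takes over 58 s, if anything falls off the work surface, if the arm or the gripper's body presses on something with over 40 N, if the wrist force passes 120 N, or if a joint passes its speed limit or range.

## Working session

There is one attempt and no reset: what is moved stays moved. The work goes in short steps, Python scripts to look and compute and a tool call to move; the robot and the scene stay as the last step left them, time stands still between calls to the robot, and variables do not carry over. Pictures are saved under pics/ and viewed, at most 10 in all, crops included, and the job is handed in when it is done.

Besides the shell and the picture viewer there is one more tool, called as name(argument=value, ...), one argument or row to a line, values as JSON. send_rows: Moves the arm, as the interface text tells. Its arguments: {"type":"object","properties":{"series":{"type":"array"}},"required":["series"]}

```bash
mkdir -p pics
cat > h.py <<'E'
import numpy as np, cv2
from cell import sensors, get_image, ctrl
def grab(n):
    d=get_image(n); np.savez(f'{n}.npz',**d); return d
def load(n): return dict(np.load(f'{n}.npz'))
def f(d): return d['img'].shape[0]/2/np.tan(np.radians(float(d['vfov']))/2)
def ray(d,u,v):
    T=np.linalg.inv(d['world_to_cam']); r=np.array([(u-d['cx'])/f(d),(v-d['cy'])/f(d),1.]); return T[:3,3],T[:3,:3]@r
def plane(d,u,v,z):
    o,r=ray(d,u,v); return o+r*(z-o[2])/r[2]
def cloud(d):
    h,w=d['depth'].shape; u,v=np.meshgrid(np.arange(w),np.arange(h)); Z=d['depth'].astype(float)
    c=np.stack([(u-d['cx'])/f(d)*Z,(v-d['cy'])/f(d)*Z,Z],-1); T=np.linalg.inv(d['world_to_cam'])
    return c@T[:3,:3].T+T[:3,3]
def proj(d,p):
    c=d['world_to_cam']@np.r_[p,1]; return f(d)*c[:2]/c[2]+[d['cx'],d['cy']]
E
python3 - <<'E'
from h import *
for n in('scene','top'):
    d=grab(n); cv2.imwrite(f'pics/{n}0.png',d['img'][:,:,::-1]); print(n,d['vfov'],d['cx'],d['cy'],np.linalg.inv(d['world_to_cam']).round(2).tolist())
print(sensors.read_state())
E
```

```text
scene 51.440834302753544 317.31512857081964 199.25334595764858 [[0.84, 0.34, -0.42, 1198.15], [0.54, -0.56, 0.62, -993.9], [-0.02, -0.75, -0.66, 1167.24], [0.0, 0.0, 0.0, 1.0]]
top 57.126594686488936 316.48334078717005 201.12350146216184 [[-0.02, -0.99, 0.12, 381.32], [-1.0, 0.02, 0.0, -25.22], [-0.0, -0.12, -0.99, 1392.71], [0.0, 0.0, 0.0, 1.0]]
{'clock': 0.1, 'qpos': array([ 1.1261842 ,  0.62923971,  0.0384439 ,  1.51825098, -0.02700136,
        0.99631648, -0.01998263]), 'qd': array([ 1.88815062e-03, -1.88117116e-03, -1.39461766e-03, -8.33730028e-04,
        8.24265344e-04, -6.65559044e-04,  4.05595805e-05]), 'tau': array([ 2.43336734e-03, -5.64528394e+01,  1.23013627e+00, -1.93971008e+01,
        1.12417483e-02,  5.37563188e-03,  2.30476434e-05]), 'eef_pos': array([ 240.21629659, -603.41701491,  247.49548111]), 'tool_rot': array([-3.13989604e+00,  1.44245957e-05,  3.78829853e-01]), 'force': array([ 0.83286958, -0.3641756 ,  0.83367228]), 'torque': array([ 0.03756254, -0.04388918, -0.0238229 ]), 'gripper_force': 0.0, 'width': 85.50965347833126}
```

View pics/scene0.png

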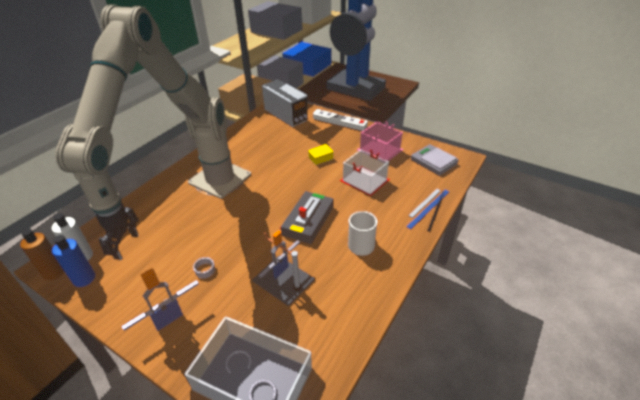

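View pics/top0.png

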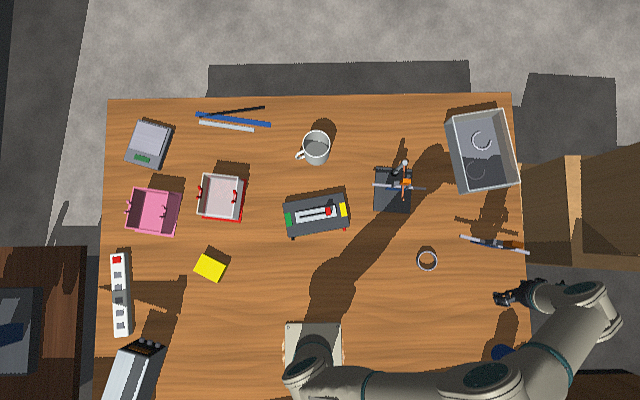

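The scene view (blurry) shows the power box at (307,217) and the hanger on the stand at (283,260). A larger hanger stands at (160,300), the clear box with red saddles is at (365,172), and the pink one is at (380,140).

In the top view:
- The psu is at (317,212), with green at (288,218), yellow at (344,210) and the red grip at (328,211).
- The stand hanger's orange tab is at (406,186). Its look-alike is at (512,245), bigger and off the hook.
- The clear box is at (221,197) and its pink look-alike at (153,211).

I choose the stand hanger, (406,186), and the clear box, (221,197), and will check both in a crop.

Run:
```python
from h import *
for n in('top','scene'):
    d=load(n); C=cloud(d); hsv=cv2.cvtColor(d['img'],cv2.COLOR_RGB2HSV); H,S,V=hsv[...,0],hsv[...,1].astype(int),hsv[...,2].astype(int)
    Z=C[...,2]
    M={'red':((H<6)|(H>174))&(S>150)&(V>90),'orange':(H>=7)&(H<16)&(S>190)&(V>120)&(Z>60),'yellow':(H>24)&(H<33)&(S>170)&(V>120),'green':(H>45)&(H<80)&(S>110)&(V>60)}
    for k,m in M.items():
        N,l,st,ce=cv2.connectedComponentsWithStats(m.astype(np.uint8))
        for i in range(1,N):
            if st[i,4]<12: continue
            P=C[l==i]; P=P[P[:,2]>-50]
            if len(P)==0 or abs(np.median(P[:,0]))>1200: continue
            print(n,k,st[i].tolist(),ce[i].round(1),'med',np.median(P,0).round(0),'zmax',np.percentile(P[:,2],95).round(0))
    a=d['img'][150:290,100:460] if n=='top' else d['img'][120:320,230:430]
    if n=='top':
        cv2.imwrite('pics/crop.png',np.vstack([cv2.resize(d['img'][150:250,270:430],(800,500),interpolation=3)])[:,:,::-1])
    else: cv2.imwrite('pics/crop2.png',cv2.resize(d['img'][140:310,230:410],(720,600)[0:2],interpolation=3)[:,:,::-1])
```

```text
top red [202, 179, 45, 44, 190] [233.2 207.4] med [500. 268.   3.] zmax 8.0
top red [198, 186, 4, 7, 13] [199.4 188.5] med [588. 388. 116.] zmax 125.0
top red [233, 190, 4, 6, 14] [234.4 192. ] med [572. 264. 120.] zmax 125.0
top red [325, 207, 6, 8, 41] [327.7 210.6] med [501. -63. 104.] zmax 110.0
top red [112, 256, 9, 7, 48] [116.4 259.2] med [344. 711.  38.] zmax 43.0
top orange [400, 182, 10, 3, 22] [404.9 183. ] med [ 575. -309.  229.] zmax 238.0
top orange [512, 241, 12, 7, 38] [517.7 243.9] med [ 375. -639.  253.] zmax 256.0
top yellow [339, 202, 8, 15, 80] [342.7 209. ] med [ 512. -119.   52.] zmax 58.0
top yellow [193, 253, 33, 30, 544] [209.1 267.6] med [307. 370.  46.] zmax 50.0
top green [134, 155, 16, 7, 65] [141.6 158. ] med [721. 635.  32.] zmax 37.0
top green [284, 212, 9, 15, 86] [287.9 219.2] med [478.  82.  52.] zmax 58.0
scene red [354, 167, 6, 4, 12] [356.4 168.8] med [555. 264. 102.] zmax 108.0
scene red [299, 207, 7, 10, 49] [301.9 211.2] med [504. -69. 100.] zmax 106.0
scene orange [273, 232, 9, 13, 73] [277.  238.6] med [ 588. -320.  218.] zmax 236.0
scene orange [21, 240, 7, 9, 37] [ 23.8 244.5] med [-143. -748.  170.] zmax 173.0
scene orange [141, 269, 18, 20, 227] [149.6 278.4] med [ 383. -643.  235.] zmax 254.0
scene yellow [309, 144, 24, 19, 300] [320.4 153. ] med [315. 359.  43.] zmax 50.0
scene yellow [290, 225, 13, 7, 62] [296.2 228.2] med [ 509. -120.   52.] zmax 55.0
scene green [313, 194, 11, 4, 24] [318.2 195.5] med [477.  82.  54.] zmax 57.0
```

View pics/crop.png

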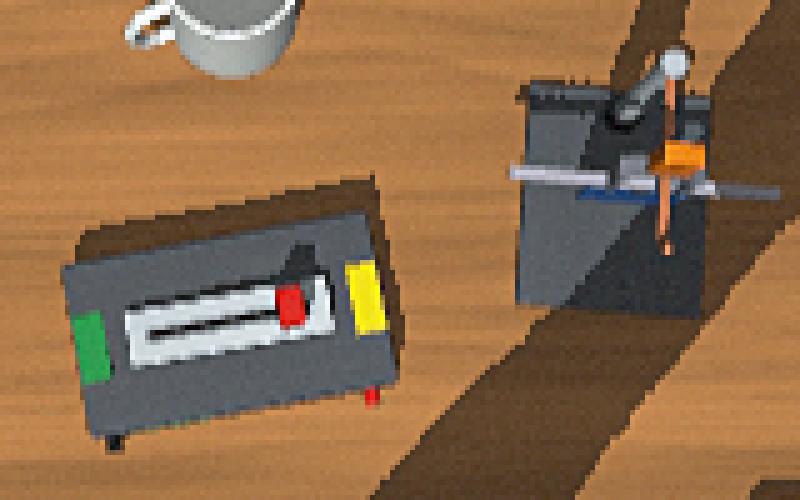

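View pics/crop2.png

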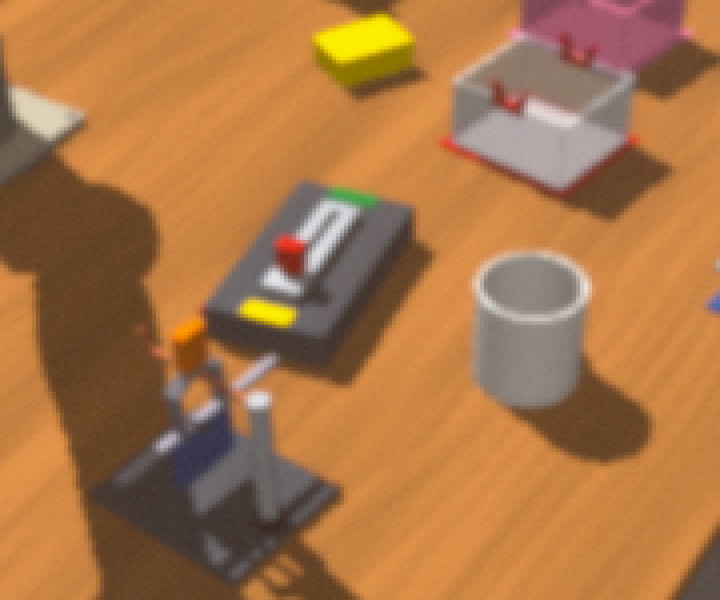

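The crop confirms the choice. The hanger's window sits on the copper arm, and the arm's tip points toward the robot. The blue plate is below it, and it is the smaller of the two hangers. The red grip is at the yellow end of the track. Next I measure more precisely.

Run:
```python
from h import *
def tri(a,ua,b,ub):
    (o,r),(p,q)=ray(a,*ua),ray(b,*ub); s=np.linalg.lstsq(np.c_[r,-q],p-o,rcond=None)[0]
    A,B=o+r*s[0],p+q*s[1]; return ((A+B)/2).round(1),np.linalg.norm(A-B).round(1)
t,s=load('top'),load('scene')
print('selector blob',tri(t,(327.7,210.6),s,(301.9,211.2)))
print('green',tri(t,(287.9,219.2),s,(318.2,195.5)),'yellow',tri(t,(342.7,209),s,(296.2,228.2)))
def rep(n,P):
    if len(P)<8: print(n,len(P)); return
    c=P.mean(0); w,v=np.linalg.eigh(np.cov(P[:,:2].T)); a=v[:,1]; e=(P[:,:2]-c[:2])@a
    print(n,len(P),'c',c.round(1),'axis',a.round(3),'ext',e.min().round(0),e.max().round(0),'mid',(c[:2]+a*(e.min()+e.max())/2).round(1),'zr',np.percentile(P[:,2],[5,95]).round(0))
for n,d in(('top',t),('scene',s)):
    C=cloud(d).reshape(-1,3); I=d['img'].reshape(-1,3); hsv=cv2.cvtColor(d['img'],cv2.COLOR_RGB2HSV).reshape(-1,3).astype(int); H,S,V=hsv.T
    B=lambda x0,x1,y0,y1,z0,z1:(C[:,0]>x0)&(C[:,0]<x1)&(C[:,1]>y0)&(C[:,1]<y1)&(C[:,2]>z0)&(C[:,2]<z1)
    st=B(490,700,-420,-200,-5,260)
    o=(H>=5)&(H<18)&(S>170)&(V>90)
    rep(n+' tab',C[st&o&(C[:,2]>185)])
    rep(n+' bar',C[st&(S<80)&B(500,620,-420,-200,104,126)])
    rep(n+' copper',C[st&(H<16)&(S>60)&(C[:,2]>150)&(C[:,2]<195)])
    rep(n+' post',C[st&(S<80)&(C[:,2]>130)&(C[:,0]>610)])
    rep(n+' blue',C[st&(H>105)&(H<130)&(S>100)&(C[:,2]>30)])
    b=C[st&(C[:,2]>6)&(C[:,2]<20)]; r=cv2.minAreaRect(b[:,:2].astype(np.float32)); print(n,'base',len(b),np.round(r[0],1),np.round(r[1],1),r[2])
    p=C[B(400,600,-160,130,43,57)]; r=cv2.minAreaRect(p[:,:2].astype(np.float32)); print(n,'psu',len(p),np.round(r[0],1),np.round(r[1],1),r[2],np.median(p[:,2]))
    red=((H<8)|(H>172))&(S>110)
    rep(n+' selector',C[red&B(460,540,-110,-20,85,120)])
    for q,(y0,y1) in{'saddleR':(235,300),'saddleL':(350,420)}.items(): rep(n+' '+q,C[red&B(500,650,y0,y1,85,140)])
    b=C[B(490,660,240,410,85,140)]; r=cv2.minAreaRect(b[:,:2].astype(np.float32)); print(n,'box>85',len(b),np.round(r[0],1),np.round(r[1],1),r[2])
    b=C[red&B(460,680,230,420,-3,20)]; r=cv2.minAreaRect(b[:,:2].astype(np.float32)); print(n,'foot',len(b),np.round(r[0],1),np.round(r[1],1),r[2])
    rep(n+' jug',C[B(600,760,-90,60,120,140)]); rep(n+' cuff',C[B(330,480,-420,-320,15,40)])
```

```text
selector blob (array([501.8, -63.4,  92.2]), np.float64(3.1))
green (array([478.2,  82.8,  52.6]), np.float64(1.1)) yellow (array([ 510.9, -119.2,   53. ]), np.float64(1.7))
top tab 53 c [ 580.  -310.5  226.6] axis [-0.142  0.99 ] ext -14.0 13.0 mid [ 580.1 -311. ] zr [204. 238.]
top bar 114 c [ 581.  -308.4  118.2] axis [0.102 0.995] ext -97.0 90.0 mid [ 580.6 -311.8] zr [114. 123.]
top copper 64 c [ 583.6 -311.4  183.7] axis [-0.995  0.102] ext -60.0 53.0 mid [ 586.6 -311.7] zr [179. 189.]
top post 48 c [ 647.5 -316.2  172.1] axis [-0.97   0.241] ext -13.0 37.0 mid [ 635.6 -313.3] zr [132. 191.]
top blue 42 c [ 580.9 -304.7   75.2] axis [0.1   0.995] ext -40.0 28.0 mid [ 580.3 -310.5] zr [ 47. 116.]
top base 1257 [ 595.7 -302.5] [204. 199.] 84.51779174804688
top psu 1718 [493.6 -18.3] [130.5 229.9] 9.274226188659668 50.38741794795783
top selector 43 c [501.2 -61.9 104.1] axis [-1.   -0.01] ext -14.0 15.0 mid [500.8 -61.9] zr [ 99. 109.]
top saddleR 36 c [558.4 266.2 112.2] axis [-0.989  0.147] ext -20.0 24.0 mid [556.8 266.4] zr [ 97. 126.]
top saddleL 42 c [574.8 389.8 108.1] axis
[... 942 characters left out ...]
 238.3] 9.716011047363281 50.204198834271324
scene selector 45 c [504.  -67.1  99.2] axis [-0.972  0.236] ext -15.0 17.0 mid [502.9 -66.8] zr [ 89. 107.]
scene saddleR 30 c [552.9 265.7 107.4] axis [-0.982  0.188] ext -22.0 16.0 mid [555.8 265.1] zr [ 95. 121.]
scene saddleL 38 c [573.7 389.5 106.7] axis [-0.99  0.14] ext -22.0 23.0 mid [573.  389.6] zr [ 93. 121.]
scene box>85 357 [565.4 329.3] [142.8 157.7] 82.39046478271484
scene foot 81 [565.3 329.8] [151.3 174.5] 83.66650390625
scene jug 107 c [721.6 -23.8 127.3] axis [-0.054  0.999] ext -55.0 50.0 mid [721.8 -26.2] zr [121. 133.]
scene cuff 16 c [ 346.8 -406.5   27.2] axis [-0.68   0.733] ext -16.0 20.0 mid [ 345.5 -405.1] zr [18. 35.]
```

Every measured point agrees with the stated sizes and heights:

| Item | Position (mm) | Yaw (rad) |
|---|---|---|
| Selector | (502,-64), top at z 104 | – |
| PSU | centre (494,-18.5) | 0.16 |
| Hanger bar | (582,-312,115) | -0.10 |
| Drip box seat | (565,329,104) | -0.135 |

I'll move to the selector now.

send_rows(
  series=[
    [85,[0.36,0.75,0],[0,0,-1]],
    [85,[0.36,0.75,0],[0,0,-1]],
    [85,[0.36,0.75,0],[0,0,-1]],
    [85,[0.36,0.75,0],[0,0,-1]],
    [85,[0.36,0.75,0],[0,0,-1]],
    [85,[0.36,0.75,0],[0,0,-1]],
    [85,[0.36,0.75,0],[0,0,-1]],
    [85,[0.36,0.75,0],[0,0,-1]],
  ],
)

```text
clock: 1.1
eef_pos: [413.6, -242.3, 248.2]
tool_rot: [-3.142, 0.0, -0.322]
force: [0.0, -0.4, -0.4]
width: 84.9
gripper_force: 0.0
```

send_rows(
  series=[
    [85,[0.36,0.75,0],[0,0,-1]],
    [85,[0.36,0.75,0],[0,0,-1]],
    [85,[0.37,0.75,0],[0,0,-1]],
    [85,[0.37,0.75,0],[0,0,-1]],
    [85,[0,0,0],[0,0,0]],
    [85,[0,0,0],[0,0,0]],
  ],
)

```text
clock: 1.85
eef_pos: [500.3, -64.4, 248.0]
tool_rot: [3.14, 0.0, -0.668]
force: [-0.3, -0.5, 0.5]
width: 84.8
gripper_force: 0.0
```

The turn unit is 5°, so I over-turned. I'm turning back while descending to a safe height.

send_rows(
  series=[
    [85,[0.02,0,-0.2],[0,0,1]],
    [85,[0,0,-0.2],[0,0,1]],
    [85,[0,0,-0.2],[0,0,1]],
    [85,[0,0,-0.2],[0,0,1]],
    [85,[0,0,-0.2],[0,0,1]],
    [85,[0,0,-0.2],[0,0,1]],
    [85,[0,0,-0.2],[0,0,1]],
    [85,[0,0,-0.2],[0,0,1]],
  ],
)

```text
clock: 2.85
eef_pos: [501.2, -66.2, 152.0]
tool_rot: [3.141, 0.0, 0.029]
force: [0.0, -0.1, 0.3]
width: 84.6
gripper_force: 0.0
```

send_rows(
  series=[
    [85,[0,0,0],[0,0,1]],
    [85,[0,0,0],[0,0,0.5]],
    [85,[0,0,0],[0,0,0]],
  ],
)

```text
clock: 3.22
eef_pos: [501.8, -65.1, 152.5]
tool_rot: [3.141, -0.0, 0.158]
force: [0.1, -0.3, 0.9]
width: 85.1
gripper_force: 0.0
```

Run:
```python
from h import *
d=grab('top'); C=cloud(d); hsv=cv2.cvtColor(d['img'],cv2.COLOR_RGB2HSV).astype(int); H,S=hsv[...,0],hsv[...,1]
s=grab('scene'); cv2.imwrite('pics/a.png',np.hstack([cv2.resize(x['img'][a:a+120,b:b+120],(400,400),interpolation=3) for x,a,b in((d,150,260),(s,150,250))])[:,:,::-1])
```

```text
(no output)
```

View pics/a.png

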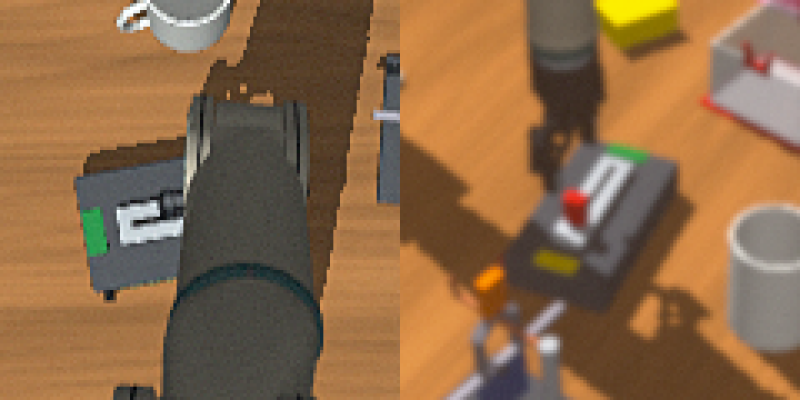

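In the scene crop the open fingers straddle the line of the red block at (577,200), seen higher up as expected. I descend and grip.

send_rows(
  series=[
    [85,[0,0,-0.35],[0,0,0]],
    [85,[0,0,-0.35],[0,0,0]],
    [85,[0,0,-0.35],[0,0,0]],
    [85,[0,0,0],[0,0,0]],
    [10,[0,0,0],[0,0,0]],
    [10,[0,0,0],[0,0,0]],
    [10,[0,0,0],[0,0,0]],
    [10,[0,0,0],[0,0,0]],
  ],
)

```text
clock: 4.32
eef_pos: [502.3, -63.9, 90.0]
tool_rot: [3.141, -0.001, 0.161]
force: [-0.9, 0.6, 3.4]
width: 19.0
gripper_force: 58.6
```

send_rows(
  series=[
    [10,[-0.032,0.2,0],[0,0,0]],
    [10,[-0.032,0.2,0],[0,0,0]],
    [10,[-0.032,0.2,0],[0,0,0]],
    [10,[-0.032,0.2,0],[0,0,0]],
    [10,[-0.032,0.2,0],[0,0,0]],
    [10,[-0.032,0.2,0],[0,0,0]],
    [10,[-0.032,0.2,0],[0,0,0]],
    [10,[0,0,0],[0,0,0]],
  ],
)

```text
clock: 5.32
eef_pos: [488.2, 22.0, 89.9]
tool_rot: [-3.141, -0.0, 0.162]
force: [-2.0, 2.2, 6.8]
width: 19.0
gripper_force: 59.3
```

send_rows(
  series=[
    [10,[-0.01,0.06,0],[0,0,0]],
    [10,[-0.01,0.06,0],[0,0,0]],
    [10,[-0.01,0.06,0],[0,0,0]],
    [10,[0,0,0],[0,0,0]],
  ],
)

```text
clock: 5.82
eef_pos: [486.7, 31.1, 89.9]
tool_rot: [3.141, -0.0, 0.161]
force: [-0.9, -1.6, 8.0]
width: 19.4
gripper_force: 59.3
```

send_rows(
  series=[
    [10,[-0.01,0.05,0],[0,0,0]],
    [10,[-0.01,0.05,0],[0,0,0]],
    [10,[0,0,0],[0,0,0]],
  ],
)

```text
clock: 6.2
eef_pos: [486.6, 31.5, 89.9]
tool_rot: [3.135, -0.001, 0.156]
force: [2.1, -13.0, 5.6]
width: 19.1
gripper_force: 59.3
```

The end stop was felt: 13 N, and the tool no longer advances. I open, rise and check.

send_rows(
  series=[
    [85,[0,0,0],[0,0,0]],
    [85,[0,0,0],[0,0,0]],
    [85,[0,0,0],[0,0,0]],
    [85,[0,0,0.3],[0,0,0]],
    [85,[0,0,0.5],[0,0,0]],
    [85,[0,-0.3,0.8],[0,0,0]],
    [85,[0,-0.8,0.8],[0,0,0]],
    [85,[0,-0.8,0.5],[0,0,0]],
  ],
)

```text
clock: 7.2
eef_pos: [486.2, -73.4, 261.6]
tool_rot: [3.142, -0.003, 0.163]
force: [1.0, -0.4, 0.3]
width: 84.8
gripper_force: 0.0
```

```bash
cat > sel.py <<'E'
from h import *
for n in('top','scene'):
    d=grab(n); C=cloud(d).reshape(-1,3); H,S,V=cv2.cvtColor(d['img'],cv2.COLOR_RGB2HSV).reshape(-1,3).astype(int).T
    m=((H<8)|(H>172))&(S>110)&(abs(C[:,0]-490)<50)&(abs(C[:,1])<110)&(C[:,2]>70)&(C[:,2]<120)
    P=C[m]; print(n,len(P),P.mean(0).round(1) if len(P) else '', 'along', ((P[:,:2]-[494,-18.5])@[-.161,.987]).mean().round(1) if len(P) else '')
    r=C[(abs(C[:,0]-582)<40)&(abs(C[:,1]+312)<110)&(C[:,2]>106)&(C[:,2]<126)&(S<80)]; print('bar',len(r),r.mean(0).round(1), r[:,1].min().round(), r[:,1].max().round())
E
python3 sel.py
```

```text
top 41 [485.5  30.3 104.1] along 49.5
bar 114 [ 581.2 -307.4  118.2] -405.0 -219.0
scene 50 [488.3  24.1  94.7] along 42.9
bar 172 [ 583.2 -321.1  117. ] -407.0 -218.0
```

The selector sits at about +50 mm along the track, its end stop, and the bar has not moved. On to the tab at (582.5,-312).

send_rows(
  series=[
    [85,[0.26,-0.66,0.15],[0,0,-0.5]],
    [85,[0.27,-0.66,0.15],[0,0,-0.5]],
    [85,[0.27,-0.66,0],[0,0,-0.5]],
    [85,[0.27,-0.66,0],[0,0,-0.5]],
    [85,[0.27,-0.66,0],[0,0,-0.5]],
    [85,[0.27,-0.66,0],[0,0,-0.5]],
    [85,[0,0,0],[0,0,0]],
    [85,[0,0,0],[0,0,0]],
  ],
)

```text
clock: 8.3
eef_pos: [582.1, -309.0, 276.4]
tool_rot: [-3.139, 0.002, -0.1]
force: [0.4, 1.1, 0.3]
width: 85.2
gripper_force: 0.0
```

Run:
```python
from h import *
s=grab('scene'); print(sensors.read_state()['eef_pos']); cv2.imwrite('pics/b.png',cv2.resize(s['img'][170:310,210:350],(600,600),interpolation=3)[:,:,::-1])
```

```text
[ 582.26093663 -308.66071015  276.86394518]
```

View pics/b.png

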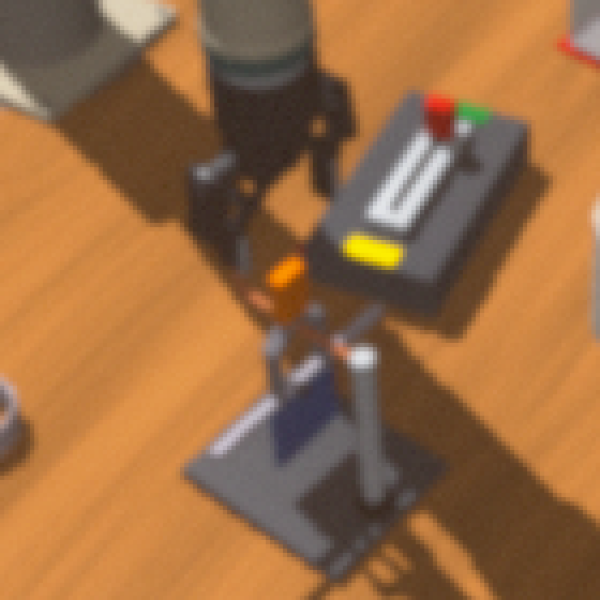

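The red grip (440,118) now stands at the green mark. The fingers at (215,205) and (330,140) straddle the orange tab (287,285) from above. I descend 60 mm and grip.

send_rows(
  series=[
    [85,[0,-0.05,-0.2],[0,0,0]],
    [85,[0,0,-0.3],[0,0,0]],
    [85,[0,0,-0.3],[0,0,0]],
    [85,[0,0,-0.2],[0,0,0]],
    [85,[0,0,0],[0,0,0]],
    [15,[0,0,0],[0,0,0]],
    [15,[0,0,0],[0,0,0]],
    [15,[0,0,0],[0,0,0]],
  ],
)

```text
clock: 9.35
eef_pos: [582.4, -314.1, 218.1]
tool_rot: [3.141, -0.001, -0.101]
force: [0.5, -0.9, 1.7]
width: 31.6
gripper_force: 1.8
```

send_rows(
  series=[
    [15,[0,0,0],[0,0,0]],
    [15,[0,0,0],[0,0,0]],
  ],
)

```text
clock: 9.6
eef_pos: [582.8, -312.8, 218.4]
tool_rot: [-3.14, -0.001, -0.101]
force: [0.0, 3.2, 6.1]
width: 26.8
gripper_force: 60.1
```

send_rows(
  series=[
    [15,[0,0,0.1],[0,0,0]],
    [15,[0,0,0.15],[0,0,0]],
    [15,[0,0,0.15],[0,0,0]],
    [15,[0,0,0.15],[0,0,0]],
    [15,[0,0,0.05],[0,0,0]],
    [15,[0,0,0],[0,0,0]],
    [15,[0,0,0],[0,0,0]],
  ],
)

```text
clock: 10.48
eef_pos: [581.9, -313.7, 253.1]
tool_rot: [-3.141, 0.001, -0.101]
force: [0.3, -0.3, -2.2]
width: 26.8
gripper_force: 59.2
```

Run:
```python
from h import *
s=grab('scene'); print(sensors.read_state()['force']); cv2.imwrite('pics/c.png',cv2.resize(s['img'][170:310,210:350],(600,600),interpolation=3)[:,:,::-1])
```

```text
[-0.92555019 -0.99732033 -3.27404478]
```

View pics/c.png

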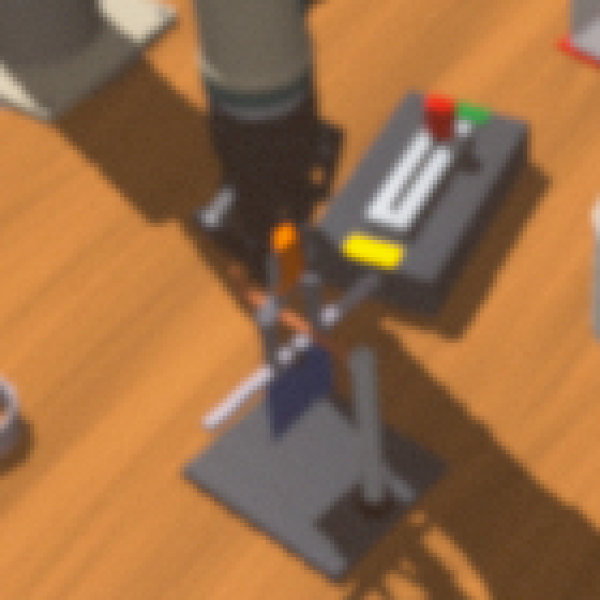

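The hanger is lifted off the arm and held upright: tab at (287,245), bar raised, carrying about 2.2 N. I draw it off along the stand's -x.

send_rows(
  series=[
    [15,[-0.15,0.015,0],[0,0,0]],
    [15,[-0.25,0.025,0],[0,0,0]],
    [15,[-0.25,0.025,0],[0,0,0]],
    [15,[-0.25,0.025,0],[0,0,0]],
    [15,[-0.25,0.025,0],[0,0,0]],
    [15,[-0.25,0.025,0],[0,0,0]],
    [15,[-0.25,0.025,0],[0,0,0]],
    [15,[-0.15,0.015,0],[0,0,0]],
  ],
)

```text
clock: 11.52
eef_pos: [472.9, -303.1, 253.6]
tool_rot: [3.142, 0.0, -0.102]
force: [-0.2, 0.1, -3.1]
width: 26.9
gripper_force: 59.2
```

send_rows(
  series=[
    [15,[0,0.1,0.2],[0,0,0]],
    [15,[0,0.2,0.25],[0,0,0]],
    [15,[0,0.3,0.25],[0,0,0]],
    [15,[0,0.3,0.25],[0,0,0]],
    [15,[0,0.3,0.25],[0,0,0]],
    [15,[0.05,0.4,0],[0,0,0]],
    [15,[0.1,0.4,0],[0,0,0]],
    [15,[0.1,0.4,0],[0,0,0]],
  ],
)

```text
clock: 12.52
eef_pos: [489.3, -157.3, 326.3]
tool_rot: [-3.142, -0.001, -0.101]
force: [0.5, 0.4, -2.6]
width: 27.3
gripper_force: 59.3
```

send_rows(
  series=[
    [15,[0.08,0.5,0],[0,0,0]],
    [15,[0.08,0.5,0],[0,0,0]],
    [15,[0.08,0.5,0],[0,0,0]],
    [15,[0.08,0.5,0],[0,0,0]],
    [15,[0.08,0.5,0],[0,0,-0.1]],
    [15,[0.08,0.5,0],[0,0,-0.1]],
    [15,[0.08,0.5,0],[0,0,-0.1]],
    [15,[0.08,0.5,0],[0,0,-0.1]],
  ],
)

```text
clock: 13.52
eef_pos: [527.2, 82.8, 326.2]
tool_rot: [-3.142, -0.0, -0.136]
force: [0.2, -0.8, -2.8]
width: 26.8
gripper_force: 59.3
```

send_rows(
  series=[
    [15,[0.08,0.5,0],[0,0,0]],
    [15,[0.08,0.5,0],[0,0,0]],
    [15,[0.08,0.5,0],[0,0,0]],
    [15,[0.08,0.5,0],[0,0,0]],
    [15,[0.08,0.5,0],[0,0,0]],
    [15,[0.08,0.4,0],[0,0,0]],
    [15,[0,0.2,0],[0,0,0]],
    [15,[0,0,0],[0,0,0]],
  ],
)

```text
clock: 14.52
eef_pos: [555.5, 267.8, 325.6]
tool_rot: [3.141, 0.001, -0.134]
force: [-0.1, -1.7, -1.7]
width: 27.1
gripper_force: 59.5
```

```bash
cat > m.py <<'E'
from h import *
st=sensors.read_state(); e=st['eef_pos']; print(e.round(1),st['tool_rot'].round(3),st['force'].round(1))
zb=e[2]+2-103
for n in('top','scene'):
    d=grab(n); C=cloud(d).reshape(-1,3); H,S,V=cv2.cvtColor(d['img'],cv2.COLOR_RGB2HSV).reshape(-1,3).astype(int).T
    N=(abs(C[:,0]-565)<60)&(abs(C[:,1]-329)<125)
    r=C[N&(abs(C[:,2]-zb)<12)&(S<90)]
    if len(r)>8:
        c=r.mean(0); a=np.linalg.eigh(np.cov(r.T))[1][:,2]; t=(r-c)@a; print(n,'bar',len(r),c.round(1),'ax',a.round(3),'mid',(c+a*(t.min()+t.max())/2).round(1),t.min().round(),t.max().round())
    b=C[N&(H>105)&(H<130)&(S>90)&(C[:,2]<zb)]
    print('blue',len(b),b.mean(0).round(1) if len(b) else '')
    red=((H<8)|(H>172))&(S>110)
    for y0 in(266,390):
        q=C[red&N&(abs(C[:,1]-y0)<20)&(C[:,2]>85)&(C[:,2]<140)]; print('sad',len(q),((q.min(0)+q.max(0))/2).round(1) if len(q) else '')
E
python3 m.py
python3 - <<'E'
from h import *
s=load('scene');t=load('top'); cv2.imwrite('pics/d.png',np.hstack([cv2.resize(s['img'][80:220,300:440],(400,400),interpolation=3),cv2.resize(t['img'][140:260,170:290],(400,400),interpolation=3)])[:,:,::-1])
E
```

```text
[555.5 267.8 325.6] [ 3.141e+00  1.000e-03 -1.340e-01] [-0.1 -1.7 -1.7]
top bar 55 [549.  241.5 225.5] ax [-0.084 -0.996 -0.014] mid [549.7 250.1 225.6] -54.0 37.0
blue 14 [551.1 263.9 189.1]
sad 21 [557.1 267.7 111.2]
sad 0 
scene bar 94 [559.1 279.7 225.1] ax [-0.134 -0.991 -0.015] mid [559.4 282.  225.2] -79.0 74.0
blue 0 
sad 25 [556.7 266.1 106.4]
sad 39 [574.4 392.6 109.8]
```

View pics/d.png

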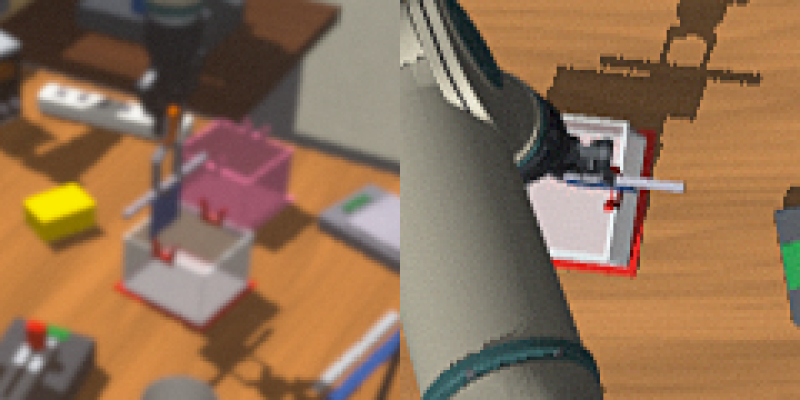

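The hanger is held upright over the near saddle of the clear box. It still needs about +61 mm in y and +9 mm in x.

send_rows(
  series=[
    [15,[0.05,0.3,0],[0,0,0]],
    [15,[0.05,0.3,0],[0,0,0]],
    [15,[0.05,0.3,0],[0,0,0]],
    [15,[0.01,0.12,0],[0,0,0]],
    [15,[0,0,0],[0,0,0]],
    [15,[0,0,0],[0,0,0]],
    [15,[0,0,0],[0,0,0]],
  ],
)

```text
clock: 15.5
eef_pos: [566.2, 327.2, 325.6]
tool_rot: [3.141, -0.0, -0.137]
force: [-0.6, -0.1, -3.4]
width: 27.2
gripper_force: 59.7
```

```bash
python3 m.py
```

```text
[566.2 327.2 325.6] [ 3.141 -0.    -0.137] [-0.6 -0.1 -3.4]
top bar 85 [557.9 285.3 225.8] ax [-0.112 -0.994 -0.015] mid [560.1 304.1 226. ] -90.0 52.0
blue 18 [562.2 326.7 189.2]
sad 25 [557.2 268.2 107.6]
sad 21 [564.6 392.  109.6]
scene bar 100 [566.5 328.9 225.1] ax [-0.134 -0.991  0.001] mid [566.2 326.9 225.1] -96.0 100.0
blue 0 
sad 30 [554.4 266.7 109.9]
sad 37 [574.7 392.6 107.2]
```

Bar and seat lines agree to about 2 mm. Lowering.

send_rows(
  series=[
    [15,[0,0,-0.15],[0,0,0]],
    [15,[0,0,-0.3],[0,0,0]],
    [15,[0,0,-0.3],[0,0,0]],
    [15,[0,0,-0.3],[0,0,0]],
    [15,[0,0,-0.25],[0,0,0]],
    [15,[0,0,-0.2],[0,0,0]],
    [15,[0,0,0],[0,0,0]],
    [15,[0,0,0],[0,0,0]],
  ],
)

```text
clock: 16.6
eef_pos: [566.4, 328.3, 236.1]
tool_rot: [-3.141, -0.001, -0.136]
force: [0.0, 0.6, -3.3]
width: 27.3
gripper_force: 59.6
```

```bash
python3 m.py
python3 - <<'E'
from h import *
s=load('scene');t=load('top'); cv2.imwrite('pics/e.png',np.hstack([cv2.resize(s['img'][120:210,325:415],(400,400),interpolation=3),cv2.resize(t['img'][150:240,180:270],(400,400),interpolation=3)])[:,:,::-1])
E
```

```text
[566.4 328.3 236.1] [-3.141e+00 -1.000e-03 -1.360e-01] [ 0.   0.6 -3.3]
top bar 66 [557.2 283.2 135.9] ax [-0.105 -0.994 -0.022] mid [558.4 294.6 136.2] -70.0 47.0
blue 8 [561.  319.3 104.6]
sad 30 [557.  267.8 108.1]
sad 15 [559.4 393.2 109.8]
scene bar 100 [566.7 323.3 135.8] ax [-0.129 -0.992 -0.006] mid [567.3 327.7 135.8] -101.0 92.0
blue 0 
sad 21 [560.7 264.9 110.3]
sad 28 [578.  390.1 108.8]
```

View pics/e.png

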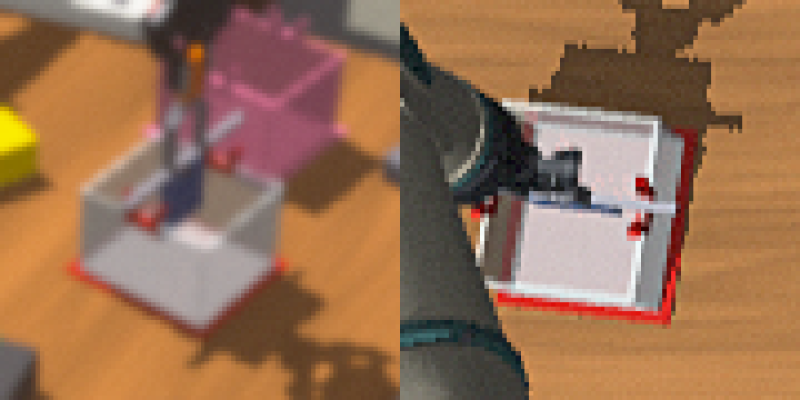

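The bar runs between the red horns in both views: near saddle at (640,207) in the right picture, and both saddles in the left one. I lower the last 29 mm in small steps.

send_rows(
  series=[
    [15,[0,0,-0.15],[0,0,0]],
    [15,[0,0,-0.15],[0,0,0]],
    [15,[0,0,-0.1],[0,0,0]],
    [15,[0,0,-0.03],[0,0,0]],
    [15,[0,0,0],[0,0,0]],
    [15,[0,0,0],[0,0,0]],
  ],
)

```text
clock: 17.45
eef_pos: [566.2, 328.2, 210.0]
tool_rot: [-3.141, -0.001, -0.136]
force: [-0.5, 0.2, -2.8]
width: 27.1
gripper_force: 59.6
```

send_rows(
  series=[
    [15,[0,0,-0.03],[0,0,0]],
    [15,[0,0,-0.02],[0,0,0]],
    [15,[0,0,0],[0,0,0]],
  ],
)

```text
clock: 17.82
eef_pos: [566.5, 328.5, 208.2]
tool_rot: [-3.14, -0.002, -0.136]
force: [-1.0, -0.1, 5.4]
width: 27.1
gripper_force: 60.4
```

Contact at the expected height: the force changed from -2.8 to +5.4 N. Release and rise.

send_rows(
  series=[
    [40,[0,0,0],[0,0,0]],
    [60,[0,0,0],[0,0,0]],
    [85,[0,0,0],[0,0,0]],
    [85,[0,0,0],[0,0,0]],
    [85,[0,0,0.2],[0,0,0]],
    [85,[0,0,0.5],[0,0,0]],
    [85,[0,0,0.6],[0,0,0]],
    [85,[0,0,0.6],[0,0,0]],
  ],
)

```text
clock: 18.82
eef_pos: [566.0, 328.1, 322.8]
tool_rot: [-3.141, -0.001, -0.136]
force: [0.0, -0.6, 0.1]
width: 84.9
gripper_force: 0.0
```

send_rows(
  series=[
    [85,[-0.6,0,0.5],[0,0,0]],
    [85,[-0.6,0,0],[0,0,0]],
    [85,[-0.6,0,0],[0,0,0]],
    [85,[0,0,0],[0,0,0]],
    [85,[0,0,0],[0,0,0]],
    [85,[0,0,0],[0,0,0]],
  ],
)

```text
clock: 19.58
eef_pos: [459.1, 327.8, 350.8]
tool_rot: [-3.142, -0.001, -0.137]
force: [-0.2, 0.4, 0.3]
width: 85.2
gripper_force: 0.0
```

```bash
sed -i "s/^zb=.*/zb=106/" m.py; python3 m.py; python3 sel.py 2>/dev/null| grep -v bar
python3 - <<'E'
from h import *
s=load('scene');t=load('top'); cv2.imwrite('pics/f.png',np.hstack([cv2.resize(s['img'][120:210,325:415],(400,400),interpolation=3),cv2.resize(t['img'][150:240,180:270],(400,400),interpolation=3)])[:,:,::-1])
E
```

```text
[459.1 327.8 350.8] [-3.142e+00 -1.000e-03 -1.370e-01] [-0.2  0.4  0.3]
top bar 195 [564.8 329.6 104.1] ax [-0.024 -1.     0.006] mid [564.8 329.3 104.1] -94.0 94.0
blue 6 [560.4 316.5  78.3]
sad 30 [557.6 267.1 109.3]
sad 34 [574.2 391.1 109.8]
scene bar 161 [567.9 319.  104.1] ax [-0.057 -0.998 -0.001] mid [568.4 327.6 104.1] -105.0 88.0
blue 0 
sad 16 [554.2 267.6 109.7]
sad 12 [578.5 386.9 107.4]
top 40 [485.8  30.4 103.5] along 49.6
```

View pics/f.png

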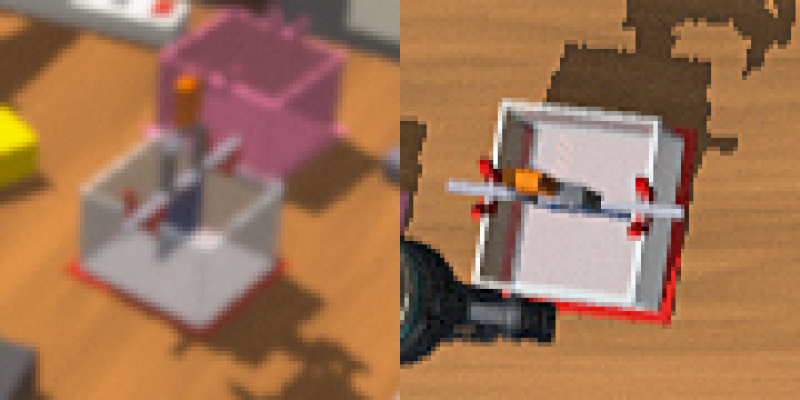

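The bar lies in both red saddles, at the saddle height and mid-box. The hanger is upright and the selector is at the green end. Handing in.

```bash
python3 -c "
from cell import ctrl
print(ctrl.finish_job())"
```

```text
the job is handed in; nothing more can be done
None
```

The job is handed in, with no verdict returned: the selector is at its green end stop, the hanger rests upright in both red saddles of the clear drip box, and the arm stayed clear of the jug, carton and cuff (not re-measured at the end).

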